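# Dock the inspection torch in its charging cradle

### The job

Take the yellow inspection torch off its rest and snap it sideways into both spring clips of the white charging cradle, tail towards the black charging block but still clear of the brass pin. Then slide it along in the clips until its tail presses the spring-loaded charging pin well in, gently, without ramming the clips or the block, and let go, leaving the torch fully home in both clips. Leave everything else on the table where it is.

Things in the scene. Friction and masses are not known exactly. Their poses are not given: they have to be found in the camera images.
- torch_mid (a point): Grip point of the yellow inspection torch, on its axis; x runs along the torch towards its black head. The barrel is a plain cylinder, 24 mm diameter, from x = -95 mm (flat tail end) to +90 mm; the head, 32 mm diameter, follows to +118 mm. Mass about 0.14 kg, centre of mass about 20 mm towards the head.
- torch_tail (a point): Centre of the torch's flat tail end (black band, brass dot), 95 mm from torch_mid; the end that must meet the charging pin.
- rest: Grey rest fixed to the table on which the torch lies level at the start, torch axis 34 mm above the table. Origin: middle of its underside, x along the torch. Foot plate 150 x 70 x 6 mm with two rubber V saddles at x = -55 and +55 mm, each 10 mm long, 30 mm high; free room for fingers between them.
- cradle: White charging cradle fixed to the table: foot plate 84 mm wide, 8 mm thick, from x = -157 to x = +77 mm. Origin on the table under the middle of the clip pair; x runs along the clip line, away from the black charging block (36 mm wide, top 64 mm above the table) at the -x end; z up.
- clip_axis (a point): Middle of the clip line, 45 mm above the table, right above the cradle's origin, same axes. A torch snapped home has its axis on this x axis. Two steel C-shaped spring clips, each 12 mm long, are centred at x = -55 and +55 mm. Between them is 98 mm of free room for fingers, down to the foot plate.
- clip_a (a point): Centre of the clip nearer the block (x = -55 mm), on the clip axis. Each clip has two sprung jaws, flared mouths reaching 15 mm above the axis, lips 8 mm above it and 17 mm apart. Both clips together take about 10 N pressed straight down; the force drops as they snap over, then the barrel stops hard on the clip floors, 12 mm below the axis.
- clip_b (a point): Centre of the clip farther from the block (x = +55 mm), on the clip axis. In the clips the torch slides lengthwise against about 6 N of friction. Nothing on the cradle should be pressed with more than about 25 N, nor the pin with more than about 8 N; the torch's wider head must stay outside this clip, on the +x side.
- pin (a joint): Travel (m) of the brass charging pin, 11 mm thick, sprung, on the clip axis, sticking out of the block towards +x: 0 out, 0.005 fully in (1.5 N, then a hard stop). The block is clamped at a place that differs and is not reported: the free tip is between x = -89 and -113 mm from clip_axis. With torch_mid at x = +12 mm the tail is clear of the pin by 6 to 30 mm.
- wax_tin: Bystander: flat round blue tin, 72 mm across, 34 mm high; origin at the centre of its underside.
- polish: Bystander: orange bottle with black cap, 60 mm across, 150 mm high; origin at the centre of its underside.
- cleaner: Bystander: green bottle with white cap, 64 mm across, 180 mm high; origin at the centre of its underside.
- puck: Bystander: teal round applicator pad, 76 mm across, 26 mm high; origin at the centre of its underside.
- puck2: Bystander: teal round applicator pad, 76 mm across, 26 mm high; origin at the centre of its underside.
- tape: Bystander: roll of yellow tape lying flat, 90 mm across, 24 mm high; origin at the centre of its underside.
- jar: Bystander: white open bowl, 80 mm across, 50 mm high; origin at the centre of its underside.
There are look-alikes about, which are no part of the job. Of the things that look like the part that bears torch_mid, the larger one is meant. Of the things shaped like the cradle, the white one is meant.

How it is judged:
On the way:
1. the torch is snapped home in both clips, tail towards the block, with the charging pin still out (pressed less than 0.8 mm) (y of torch_mid in the frame of clip_axis between -0.002 and 0.002 m and z of torch_mid in the frame of clip_axis between -0.002 and 0.002 m and angle between the x axis of torch_mid and the x axis of clip_axis, either way round below 0.03 rad and x of torch_tail in the frame of clip_axis below -0.07 m and value of joint pin below 0.0008 m), for 0.2 s.
At the end, for the whole second after the job is handed in: The torch lies home in both clips, its axis within 2 mm of the clip axis and within 0.03 rad of its direction, tail towards the block, and keeps the charging pin pressed in by more than 3 mm of its 5 mm, at rest (y of torch_mid in the frame of clip_axis between -0.002 and 0.002 m and z of torch_mid in the frame of clip_axis between -0.002 and 0.002 m and angle between the x axis of torch_mid and the x axis of clip_axis, either way round below 0.03 rad and x of torch_tail in the frame of clip_axis below -0.07 m and value of joint pin above 0.003 m and velocity of joint pin between -0.01 and 0.01 m/s); the robot touches nothing.
It fails at once if the charging pin is rammed: pushed by the torch with more than 12 N (contact force between torch and pin above 12 N).
It fails at once if the torch is forced against the cradle (clips or block) with more than 45 N in all, the clips' own squeeze of about 13 N included (contact force between torch and cradle above 45 N).
It fails at once if a bystander is shifted by more than 20 mm (distance of any of wax_tin, polish, cleaner, puck, puck2, tape, jar from where it was at the start of the episode above 0.02 m).
It also fails if it takes over 64 s, if anything falls off the work surface, if the arm or the gripper's body presses on something with over 40 N, if the wrist force passes 120 N, or if a joint passes its speed limit or range.

### The arm

A 7-joint arm with a two-finger parallel gripper is mounted at the origin on the work surface. World frame = base frame: x ahead of the robot, y to its left, z up, the work surface at z = 0. Lengths are in m, angles in rad, forces in N, time in s.
With the tool pointing down it reaches from about 0.375 to 0.925 m from the base axis. Payload 3.1 kg.
Tool frame: the origin (TCP) lies between the finger pads; the fingertips stand 19 mm ahead of it and the grasp point (between the pads) is the TCP; z points along the fingers, y is the direction in which the jaws open and shut (so a half turn about z gives the same grasp; the last joint's range is limited). The gripper opens to 85 mm and grips with 20 to 120 N. Pads are 22 mm wide; open, the fingers measure 114 mm over their backs; the gripper's body (76 mm by 85 mm) begins 54 mm behind the grasp point. The pads swing forward as they close: fully open they stand 13 mm farther back than shut.
Start: joints at [-1.43, 0.383, 0.044, 1.598, -0.018, 1.161, -0.05], TCP at [0.154, 0.632, 0.25] pointing down, gripper open.
Joint ranges: [-2.61, 2.61], [-0.41, 2.15], [-1.48, 1.57], [0, 2.5], [-1.57, 4.71], [0.05, 1.97], [-2.85, 2.85]. Speed limits (rad/s): [2.79, 2.79, 3.14, 3.14, 3.14, 3.14, 3.14].

### API

Orientations are given as a unit quaternion [x, y, z, w].
In Python, from bench import move_ptp, movel, move_j, move_gripper, pause, inverse_kinematics, read_camera, camera_params, MotionError, sign_off, look_for, tip_of, read_time_s, read_qpos, read_joint_vel, read_effort, read_eef_pos, read_tcp_rot, read_ft_force, read_ft_torque, read_finger_gap gives the robot as it stands. Calls block until the motion is done:
- move_ptp(position, orientation): joint-space move of the TCP to a pose.
- movel(position, orientation=None, speed=0.15): straight line of the TCP; orientation=None keeps the orientation; speed is the mean speed in m/s.
- move_j(angles): joint-space move.
- move_gripper(opening, effort=None): finger opening in m; effort is the grip in N (None keeps the last); returns when the fingers have stopped.
- pause(seconds).
- inverse_kinematics(position, orientation): joint angles nearest the present ones, or None.
- read_camera(name): name is "side" or "top" or "wrist"; returns the picture (420x560x3 uint8, red, green, blue); there is no depth.
- camera_params(name): a dict with "K" (3x3 intrinsics, pixels), "dist_coeffs" ([k1, k2, p1, p2, k3] as OpenCV has them; the pictures are not rectified), "camera_from_world" (4x4, takes a point from world to camera coordinates). Camera axes: x right, y down, z forward; pixel columns grow to the right and rows downward; lengths in m; the calibration is good to about 2 mm. A picture is of the moment at which its call begins: read the wrist's pose just before it. camera_params takes no time and is no camera call; for the wrist camera it gives the pose at the moment of the call.
A pose or a line that the arm cannot do raises MotionError and nothing moves.
- sign_off(): hands the job in, once; it reports no verdict.
Trained networks look in the newest picture that a camera, given by its name, has taken for a name from the list of things; names that differ only in an ending like _2 or _b are one class to them, and where a whole thing is asked for, a point or a joint stands for the part that bears it (a point fixed in the world has none). Each returns a list of dicts, best first, with "confidence" (0 to 1); they miss things now and then, are a little off and sometimes report something else, mostly with a low value. They report only what shows in the picture. A call takes as long as a camera call. They do not tell look-alikes from the thing itself.
- look_for(camera, name): "at" ([column, row] in pixels, amid what is visible of it).
- tip_of(camera, name): "at" ([column, row] in pixels: a listed point, or the origin of a listed thing).
Readings, each from a call of its own:
- read_time_s(): time.
- read_qpos(): joint angles.
- read_joint_vel(): joint speeds.
- read_effort(): joint torques, N m.
- read_eef_pos(): TCP position.
- read_tcp_rot(): TCP orientation.
- read_ft_force(): force on the tool from outside, world axes, zero at the start.
- read_ft_torque(): the same for the moment, N m.
- read_finger_gap(): finger opening in m.
Only numpy, scipy, OpenCV 4.12 (cv2) and the standard library are available. Lean on these libraries where they do the work, as an engineer would, in place of code of your own. Each camera call takes 0.05 s, during which the arm holds its last target. There are 200 camera calls.

## Working session

There is one attempt and no reset: what is moved stays moved. The work goes in short steps, each a Python script; the robot and the scene stay as the last script left them, time stands still between calls to the robot, and variables do not carry over. Pictures are saved under pics/ and viewed, about 8 in all and at most 12, crops included, and the job is handed in when it is done.

```bash
ls; mkdir -p pics; cat > h.py <<'E'
from bench import *
import numpy as np, cv2
def ray(cam,px,P=None):
    P=P or camera_params(cam); K=np.array(P["K"]);d=np.array(P["dist_coeffs"]);T=np.array(P["camera_from_world"])
    n=cv2.undistortPoints(np.array([[px]],float),K,d)[0,0]
    R=T[:3,:3]; return -R.T@T[:3,3], R.T@np.array([n[0],n[1],1.])
def at_z(cam,px,z,P=None):
    o,v=ray(cam,px,P); return o+v*(z-o[2])/v[2]
def proj(cam,pts,P=None):
    P=P or camera_params(cam);T=np.array(P["camera_from_world"])
    return cv2.projectPoints(np.array(pts,float).reshape(-1,3),cv2.Rodrigues(T[:3,:3])[0],T[:3,3],np.array(P["K"]),np.array(P["dist_coeffs"]))[0][:,0]
def tri(px1,px2,c1="top",c2="side"):
    o1,v1=ray(c1,px1);o2,v2=ray(c2,px2)
    s=np.linalg.lstsq(np.c_[v1,-v2],o2-o1,rcond=None)[0]
    a,b=o1+s[0]*v1,o2+s[1]*v2
    return (a+b)/2,np.linalg.norm(a-b)
def save(cam,name):
    im=read_camera(cam); cv2.imwrite("pics/"+name,cv2.cvtColor(im,cv2.COLOR_RGB2BGR)); return im
E
python3 - <<'E'
from h import *
np.set_printoptions(precision=3,suppress=True)
a=save("top","top0.png");b=save("side","side0.png")
cv2.imwrite("pics/both.png",cv2.cvtColor(cv2.resize(np.vstack([a,b]),(400*1,600)) ,cv2.COLOR_RGB2BGR))
for c in("top","side"):
  for n in("torch_mid","torch_tail","rest","cradle","clip_axis","clip_a","pin"):
    for f in (look_for,tip_of):
      try: print(c,n,f.__name__,[(np.round(r["at"],1).tolist(),round(r["confidence"],2)) for r in f(c,n)[:4]])
      except Exception as e: print(c,n,f.__name__,e)
print(read_time_s(),read_eef_pos(),read_tcp_rot())
E
```

```text
pics
top torch_mid call [([186.0, 193.5], 0.78), ([204.4, 291.7], 0.55)]
top torch_mid call [([192.6, 191.8], 0.8), ([203.6, 292.7], 0.71)]
top torch_tail call [([205.3, 293.1], 0.79), ([184.4, 188.3], 0.74)]
top torch_tail call [([225.9, 189.2], 0.78), ([196.1, 322.0], 0.76)]
top rest call [([195.0, 198.4], 0.69)]
top rest call [([193.2, 192.6], 0.57)]
top cradle call [([411.3, 315.0], 0.76), ([367.6, 180.5], 0.66)]
top cradle call [([352.3, 179.4], 0.85), ([395.0, 317.5], 0.7), ([341.3, 259.0], 0.39)]
top clip_axis call [([411.8, 311.6], 0.87), ([366.4, 179.6], 0.7)]
top clip_axis call [([399.9, 317.1], 0.98), ([348.6, 176.2], 0.94)]
top clip_a call [([366.9, 178.8], 0.73), ([408.5, 317.3], 0.63)]
top clip_a call [([332.3, 174.2], 0.91), ([375.6, 175.6], 0.83), ([382.8, 323.4], 0.62), ([420.4, 315.9], 0.6)]
top pin call [([363.9, 180.9], 0.31)]
top pin call it knows: cleaner, clip, clip_axis, cradle, jar, polish, puck, rest, tape, torch_mid, torch_tail, wax_tin
side torch_mid call [([260.6, 145.6], 0.85), ([169.3, 178.3], 0.66), ([183.8, 139.8], 0.53)]
side torch_mid call [([260.1,
[... 294 characters left out ...]
52.6], 0.82)]
side cradle call [([341.2, 291.9], 0.64), ([177.6, 378.6], 0.57)]
side cradle call [([332.6, 269.9], 0.93), ([177.1, 373.0], 0.78), ([348.2, 276.6], 0.34)]
side clip_axis call [([177.6, 380.8], 0.83), ([341.7, 289.4], 0.64)]
side clip_axis call [([340.6, 256.3], 0.85), ([168.0, 365.3], 0.65)]
side clip_a call [([344.1, 288.0], 0.89), ([176.0, 378.8], 0.69)]
side clip_a call [([180.7, 389.4], 0.96), ([159.8, 334.8], 0.94), ([329.1, 235.6], 0.89), ([349.6, 279.1], 0.63)]
side pin call [([187.6, 412.5], 0.49)]
side pin call it knows: cleaner, clip, clip_axis, cradle, jar, polish, puck, rest, tape, torch_mid, torch_tail, wax_tin
1.4 [0.154 0.632 0.25 ] [ 0.119  0.993  0.    -0.   ]
```

View pics/top0.png

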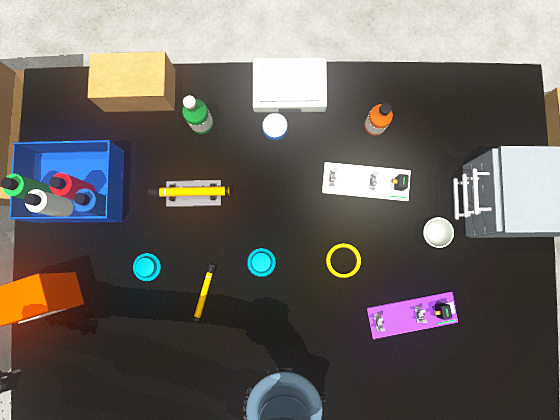

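View pics/side0.png

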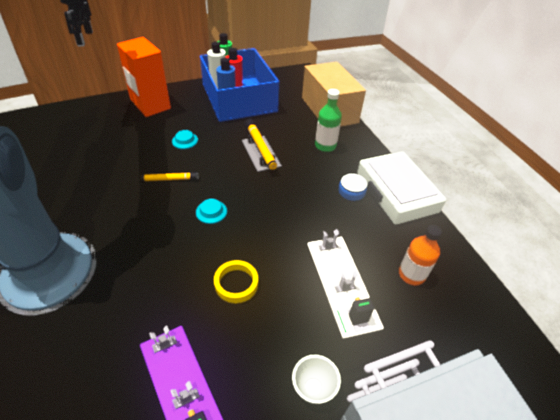

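The larger torch lies at about (192,191) in the top view, with its head to the left and tail at (228,190). The white cradle is at about (350,178) with its block at (400,182), on the right. Torch and cradle directions already agree, and the purple cradle and small torch are the decoys. Next I'll compute positions.

```bash
python3 - <<'E'
from h import *
np.set_printoptions(precision=4,suppress=True)
print("torch mid",at_z("top",(192.6,191.8),.034),at_z("side",(260.1,144.1),.034),tri((192.6,191.8),(260.1,144.1)))
print("tail",at_z("top",(227.5,190.5),.034),at_z("side",(276.3,161.3),.034))
print("rest",at_z("top",(193.2,192.6),0),at_z("side",(259.5,152.6),0))
print("axis",at_z("top",(348.6,176.2),.045),at_z("side",(340.6,256.3),.045))
print("cradle",at_z("top",(352.3,179.4),0),at_z("side",(332.6,269.9),.0))
print("clipb",at_z("top",(332.3,174.2),.045),at_z("side",(329.1,235.6),.045))
print("clipa",at_z("top",(375.6,175.6),.045),at_z("side",(349.6,279.1),.045))
# plate outline from top via white mask ; torch via yellow mask
im=cv2.imread("pics/top0.png");hsv=cv2.cvtColor(im,cv2.COLOR_BGR2HSV)
def comp(m,x0,x1,y0,y1):
    z=np.zeros(m.shape,np.uint8);z[y0:y1,x0:x1]=m[y0:y1,x0:x1]*255;return cv2.minAreaRect(np.argwhere(z)[:,::-1].astype(np.float32))
m=(hsv[...,1]<40)&(hsv[...,2]>170)
z=comp(m,315,415,155,205);print(z);B=cv2.boxPoints(z);print(np.array([at_z("top",p,.008) for p in B]))
m=(hsv[...,0]>20)&(hsv[...,0]<35)&(hsv[...,1]>120)&(hsv[...,2]>120)
z=comp(m,140,240,170,210);print(z);B=cv2.boxPoints(z);print(np.array([at_z("top",p,.034) for p in B]))
E
```

```text
torch mid [0.5742 0.2381 0.034 ] [0.5768 0.2439 0.034 ] (array([0.5739, 0.2369, 0.0396]), np.float64(0.0011196717379459353))
tail [0.5768 0.1452 0.034 ] [0.5949 0.158  0.034 ]
rest [0.5772 0.2432 0.    ] [0.5767 0.2486 0.    ]
axis [ 0.6104 -0.1744  0.045 ] [ 0.6142 -0.189   0.045 ]
cradle [ 0.6098 -0.1904  0.    ] [ 0.6027 -0.1889  0.    ]
clipb [ 0.616  -0.1316  0.045 ] [ 0.615 -0.13   0.045]
clipa [ 0.6116 -0.2457  0.045 ] [ 0.6064 -0.246   0.045 ]
((366.03570556640625, 181.12841796875), (87.15571594238281, 31.412809371948242), 5.492323875427246)
[[ 0.5729 -0.1043  0.008 ]
 [ 0.6586 -0.1138  0.008 ]
 [ 0.6343 -0.3501  0.008 ]
 [ 0.5486 -0.3389  0.008 ]]
((193.9254150390625, 191.09165954589844), (7.920474529266357, 69.97701263427734), 88.53119659423828)
[[0.5854 0.329  0.034 ]
 [0.5882 0.1418 0.034 ]
 [0.567  0.1412 0.034 ]
 [0.5641 0.328  0.034 ]]
```

```bash
cat >> h.py <<'E'
def quat(yaw):  # tool down, jaws across an object whose x axis has heading yaw (rad)
    c=[]
    for j in (yaw+np.pi/2,yaw-np.pi/2):
        t=(np.pi/2+j)/2; c.append(np.array([np.cos(t),np.sin(t),0,0]))
    return c
E
python3 - <<'E'
from h import *
np.set_printoptions(precision=3,suppress=True)
qt=quat(np.radians(90.8));qc=quat(np.radians(84.1))
for i in(0,1): print(i,inverse_kinematics([.576,.238,.034],qt[i]),inverse_kinematics([.610,-.188,.045],qc[i]))
i=min((0,1),key=lambda k:abs(inverse_kinematics([.576,.238,.034],qt[k])[6]) if inverse_kinematics([.576,.238,.034],qt[k]) is not None else 9)
print("use",i)
P=camera_params("wrist");T=np.linalg.inv(P["camera_from_world"]);print("cam",T,"tcp",read_eef_pos())
move_ptp([.576,.238,.22],qt[i])
a=save("wrist","w0.png")
for n in("torch_mid","torch_tail","rest"):
  print(n,[(r["at"],r["confidence"]) for r in tip_of("wrist",n)])
print(read_time_s(),read_qpos(),proj("wrist",[[.576,.238,.034],[.576,.143,.034]]))
E
```

```text
0 [-0.442  0.594 -0.02   1.793  0.016  0.755  2.685] [-0.623  1.225  1.359  1.792 -1.268  1.3   -2.154]
1 [-0.902  0.671  0.572  1.816 -0.489  0.799 -0.065] [-0.362  0.766  0.804  1.782 -0.691  0.9    0.653]
use 1
cam [[ 0.234  0.933  0.274  0.084]
 [ 0.972 -0.224 -0.065  0.648]
 [ 0.     0.281 -0.96   0.373]
 [ 0.     0.     0.     1.   ]] tcp [0.154 0.632 0.25 ]
torch_mid [([280.9, 190.1], 0.87), ([42.9, 201.4], 0.81)]
torch_tail [([279.9, 273.7], 0.71)]
rest [([279.1, 174.0], 0.98)]
3.675 [-0.949  0.411  0.62   1.718 -0.264  1.097 -0.231] [[279.898 186.116]
 [278.232 270.018]]
```

View pics/w0.png

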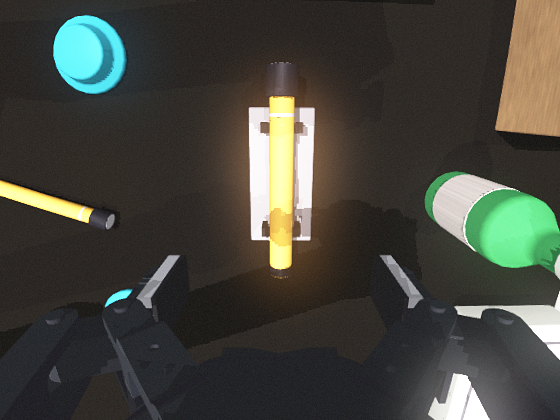

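The wrist view shows the torch axis near column 281, from the head at row 62 to the tail at about row 276. That puts it roughly 4 mm tailward of my estimate, and nothing blocks the fingers. I'll refine it by mask, then grasp and lift.

```bash
python3 - <<'E'
from h import *
np.set_printoptions(precision=4,suppress=True)
hsv=cv2.cvtColor(cv2.imread("pics/w0.png"),cv2.COLOR_BGR2HSV)
m=(hsv[...,0]>15)&(hsv[...,0]<40)&(hsv[...,1]>90)&(hsv[...,2]>120)
c=[(x.mean()+250,r) for r in range(120,262) for x in[np.flatnonzero(m[r,250:310])] if len(x)>10]
W=np.array([at_z("wrist",p,.034)[:2] for p in c]); k=np.polyfit(W[:,1],W[:,0],1)
yaw=np.pi/2-np.arctan(k[0]); 
mid=at_z("wrist",(280.9,190.1),.034);tail=at_z("wrist",(280,275),.034);head=at_z("wrist",(282,63),.045)
ye=at_z("wrist",(282,97),.04)
print("yaw",np.degrees(yaw),mid,tail,head,ye)
y=np.mean([mid[1],tail[1]+.095]); p=np.array([np.polyval(k,y),y,.034]);print(p)
q=quat(yaw)[1]
assert abs(p-[.576,.235,.034]).max()<.012
move_ptp([*p[:2],.12],q); f0=read_ft_force()
movel(p,q,.12); print("contact",read_ft_force()-f0)
move_gripper(.0,60); print("gap",read_finger_gap(),read_eef_pos())
movel([*p[:2],.16],q,.12); pause(.2)
print("gap",read_finger_gap(),"dF",read_ft_force()-f0,read_time_s())
cv2.imwrite("pics/w1.png",cv2.cvtColor(read_camera("wrist"),cv2.COLOR_RGB2BGR))
np.save("yaw.npy",yaw)
# go look at the cradle
qc=quat(np.radians(84.1))[1]
move_ptp([.600,-.175,.24],qc)
save("wrist","w2.png")
for n in("clip_axis","clip","cradle","torch_mid","torch_tail"):
  try: print(n,[(np.round(r["at"],1),round(r["confidence"],2)) for r in tip_of("wrist",n)])
  except Exception as e: print(n,e)
print(read_time_s(),read_qpos(),proj("wrist",[[.61,-.188,.045]]))
E
```

```text
yaw 91.0266270197883 [0.5771 0.2339 0.034 ] [0.5781 0.1369 0.034 ] [0.5756 0.3528 0.045 ] [0.5763 0.3241 0.04  ]
[0.5776 0.2329 0.034 ]
contact [-0.4438  1.0175 -1.0378]
gap 0.02221705266291526 [0.5768 0.233  0.0345]
gap 0.022380427411244554 dF [-0.6018 -0.888  -2.6082] 7.025
clip_axis []
clip [(array([ 25.2, 351.4]), 0.64)]
cradle [(array([ 25.9, 296.7]), 0.56)]
torch_mid [(array([279.1, 271.1]), 0.62)]
torch_tail []
8.9083 [-0.4145  0.4417  0.8167  1.7012 -0.3482  1.1513  0.3976] [[289.9694 195.0908]]
```

View pics/w2.png

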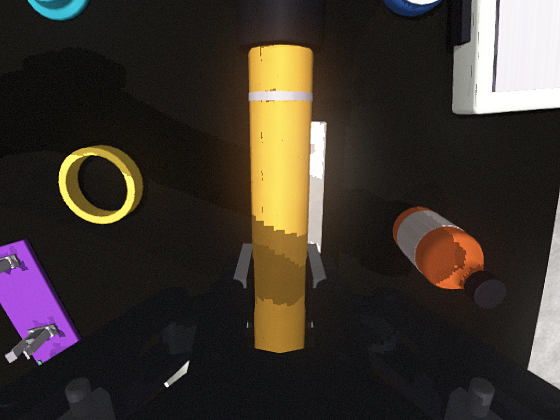

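The held torch spans columns 250–312 and hides the cradle. I'll sidestep toward the base and look past it.

```bash
python3 - <<'E'
from h import *
np.set_printoptions(precision=4,suppress=True)
qc=quat(np.radians(84.1))[1]
move_ptp([.515,-.215,.24],qc); pause(.2)
save("wrist","w3.png")
for n in("clip_axis","clip","cradle","torch_mid","torch_tail"):
  try: print(n,[(np.round(r["at"],1),round(r["confidence"],2)) for r in tip_of("wrist",n)])
  except Exception as e: print(n,e)
c,s=np.cos(np.radians(84.1)),np.sin(np.radians(84.1))
L=lambda x,y,z:[.609+c*x-s*y,-.188+s*x+c*y,z]
print(proj("wrist",[L(0,0,.045),L(.055,0,.045),L(-.055,0,.045),L(.077,.042,.008),L(.077,-.042,.008),L(-.157,.042,.008)]))
print(read_time_s(),read_eef_pos(),read_tcp_rot())
import json;P=camera_params("wrist");json.dump({k:np.array(v).tolist() for k,v in P.items()},open("P3.json","w"))
im=cv2.imread("pics/w3.png");cv2.imwrite("pics/w3c.png",cv2.resize(im[60:360,300:560],(693,800))[:600] if 0 else cv2.resize(im[40:340,300:560],None,fx=2,fy=2))
E
```

```text
clip_axis [(array([367.1, 151.3]), 0.94), (array([ 56.5, 279. ]), 0.6)]
clip [(array([ 35.6, 236.5]), 0.88), (array([371.3,  92.9]), 0.7), (array([361.2, 200.1]), 0.57)]
cradle [(array([ 75.2, 262.5]), 0.96), (array([353.1, 141.7]), 0.9)]
torch_mid [(array([278.7, 272.6]), 0.94)]
torch_tail [(array([368.5, 149. ]), 0.6)]
[[368.6338 148.3147]
 [372.9438  91.4308]
 [364.4262 200.4107]
 [325.3413  71.533 ]
 [403.3359  72.7618]
 [317.2783 269.615 ]]
9.875 [ 0.5153 -0.2148  0.2399] [ 0.7423  0.67   -0.0002  0.    ]
```

View pics/w3c.png

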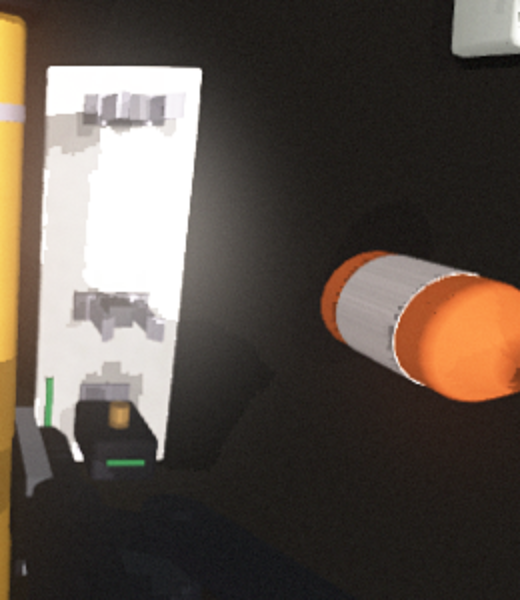

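The crop shows both clips (full-frame rows ~93 and ~200), the plate's upper corners at (323.5,73.5) and (401,74.5), and the brass pin tip near (359,241). All are about 2 px left of my prediction. I'll fit the plate edges and use the held torch to check the camera bias.

```bash
python3 - <<'E'
from h import *
import json
np.set_printoptions(precision=4,suppress=True)
P=json.load(open("P3.json"))
im=cv2.imread("pics/w3.png").astype(float);g=im.min(2)
def edge(row,lo,hi,sgn):  # sub-pixel threshold crossing
    v=g[row,lo:hi]; d=np.diff(v)*sgn; i=d.argmax(); w=slice(max(i-1,0),i+2); 
    return lo+ (np.arange(len(d))[w]*np.clip(d[w],0,None)).sum()/np.clip(d[w],0,None).sum()+.5
Lf=[(edge(r,312,332,1),r) for r in range(80,225,3)]
Rt=[(edge(r,375,415,-1),r) for r in range(80,250,3)]
def line(pts):
    W=np.array([at_z("wrist",p,.008,P)[:2] for p in pts])
    k=np.polyfit(W[:,1],W[:,0],1)
    for _ in range(3):
        r=W[:,0]-np.polyval(k,W[:,1]); ok=abs(r)<max(2*np.median(abs(r)),.0004); k=np.polyfit(W[ok,1],W[ok,0],1)
    return k,ok.sum(),r[ok].std()
kl,kr=line(Lf),line(Rt);print(kl,kr)
T=[at_z("wrist",(c,[r for r in range(60,90) if g[r,c]>110][0]-.5),.008,P) for c in range(330,396,5)]
kt=np.polyfit([t[0] for t in T],[t[1] for t in T],1)
print("yaws L,R,top",np.degrees(np.pi/2-np.arctan(kl[0][0])),np.degrees(np.pi/2-np.arctan(kr[0][0])),90+np.degrees(np.arctan(kt[0])))
xm=lambda y:(np.polyval(kl[0],y)+np.polyval(kr[0],y))/2
print("width",(np.polyval(kr[0],-.19)-np.polyval(kl[0],-.19))*np.cos(np.arctan(kl[0][0])))
ye=np.polyval(kt,xm(-.11)); k=(kl[0][0]+kr[0][0])/2; u=np.array([k,1])/np.hypot(k,1)
o=np.array([xm(ye),ye])-.077*u; print("origin",o,"end y",ye,"yaw",np.degrees(np.arctan2(u[1],u[0])))
n=np.array([-u[1],u[0]])
for nm,px,z in(("axis",(367.1,151.3),.045),("clipb",(371.3,92.9),.045),("clipa",(361.2,200.1),.045),("pintip",(359,241.5),.050)):
    w=at_z("wrist",px,z,P)[:2]-o; print(nm,w@u,w@n)
# held torch bias
hsv=cv2.cvtColor(cv2.imread("pics/w3.png"),cv2.COLOR_BGR2HSV)
m=(hsv[...,0]>10)&(hsv[...,0]<40)&(hsv[...,1]>90)&(hsv[...,2]>60)
tcp=np.array([.5153,-.2148,.2399])
W=np.array([at_z("wrist",(x.mean()+240,r),tcp[2],P)[:2] for r in range(110,340,5) for x in[np.flatnonzero(m[r,240:320])] if len(x)>30])
kk=np.polyfit(W[:,1],W[:,0],1);print("torch axis x at tcp y",np.polyval(kk,tcp[1]),"vs",tcp[0],"yaw",np.degrees(np.pi/2-np.arctan(kk[0])))
rr=[r for r in range(300,400) if m[r,270:290].mean()>.5][-1]; print("yellow end row",rr,(at_z("wrist",(280,rr),tcp[2]-0.0,P)[:2]-tcp[:2])@u)
E
```

```text
(array([0.0993, 0.5835]), np.int64(48), np.float64(0.0002025568830664542)) (array([0.1043, 0.6683]), np.int64(55), np.float64(0.00016476447720473585))
yaws L,R,top 84.32754582654698 84.04398264248844 84.35884002175568
width 0.08351532185782146
origin [ 0.6067 -0.1884] end y -0.11179307975222477 yaw 84.18572850861757
axis -0.002404282606701025 -0.000896482996915351
clipb 0.05424349826609267 -0.0008087843135128925
clipa -0.05403902625360151 0.0013291748805006902
pintip -0.09948757640515596 0.0014639354394456404
torch axis x at tcp y 0.5154935120741558 vs 0.5153 yaw 85.01270118712864
yellow end row 351 -0.039382291007653475
```

The fit agrees with the given sizes: plate width 83.5 of 84 mm, clips at ±54 mm, held torch within 0.2 mm of the TCP. Origin is (0.6067, -0.1884), yaw 84.2°, and the pin tip at about x = -99 mm. I'll go to x = +12 mm and press down in small, force-guarded steps.

```bash
cat >> h.py <<'E'
O=np.array([.6067,-.1884]);YAW=np.radians(84.1);U=np.array([np.cos(np.radians(84.2)),np.sin(np.radians(84.2))]);N=np.array([-U[1],U[0]])
Q=quat(YAW)[1]
def W(x,z,y=0.): return [*(O+x*U+y*N),z]
def loc(f): f=np.array(f);return np.array([f[:2]@U,f[:2]@N,f[2]])
def tcp(): p=np.array(read_eef_pos());return np.array([(p[:2]-O)@U,(p[:2]-O)@N,p[2]])
E
python3 - <<'E'
from h import *
np.set_printoptions(precision=4,suppress=True)
move_ptp(W(.012,.20),Q); movel(W(.012,.085),Q,.1); pause(.3)
f0=np.array(read_ft_force()); np.save("f0.npy",f0); print(tcp(),f0,read_time_s())
z=.085; low=0
for z in list(np.arange(.080,.064,-.003))+list(np.arange(.064,.0425,-.001)):
    movel(W(.012,z),Q,.03)
    f=loc(read_ft_force()-f0); t=tcp(); print(round(z,4),t*1e3,f)
    if f[2]>20 or (t[2]<.0475 and f[2]>9 and z<.0465): print("stop");break
print(read_time_s(),read_finger_gap())
E
```

```text
[ 0.012  -0.0003  0.0854] [-0.1156 -0.8967 -1.4606] 11.9833
0.08 [12.1592  0.4104 79.4976] [1.0601 0.5646 0.397 ]
0.077 [12.0719  0.2411 76.6582] [1.104  0.131  0.1179]
0.074 [12.0696  0.2176 73.6995] [ 1.0874 -0.9949  0.5099]
0.071 [12.0847  0.2336 70.7105] [ 0.7545  0.6097 -0.3412]
0.068 [12.0846  0.2238 67.7174] [ 0.6187 -0.3323 -2.1824]
0.065 [12.0088  0.0111 64.8429] [0.6537 0.4921 0.9709]
0.064 [11.9294 -0.4362 64.1923] [ 0.9888 -0.359  -0.7589]
0.063 [11.8612 -0.7277 63.4995] [ 0.3978 -1.589   1.3964]
0.062 [11.8023 -0.9731 62.7223] [ 0.6825 -1.1963  3.6745]
0.061 [11.7565 -1.169  61.8506] [ 1.0372 -1.5137  6.691 ]
0.06 [11.722  -1.3294 61.0973] [ 1.2683 -1.9234  7.5575]
0.059 [11.6851 -1.4566 60.3667] [ 0.8697 -1.3157  8.3369]
0.058 [11.6634 -1.5572 59.6198] [ 0.896  -1.7139  9.2625]
0.057 [11.5431 -1.5514 58.6282] [ 1.4347 -1.2649 10.3876]
0.056 [11.4919 -1.465  57.544 ] [ 1.3756 -1.0291  9.2369]
0.055 [11.4544 -1.3536 56.3305] [ 0.7465 -1.1192  8.758 ]
0.054 [11.3912 -1.2114 55.0749] [ 0.6811 -1.7896  7.2812]
0.053 [11.4943 -0.9866 53.6868] [ 0.1878 -3.3638  6.2079]
0.052 [11.6789 -0.4933 51.9977] [-0.2706 -3.6107  4.9088]
0.051 [11.9266 -0.1283 50.6352] [-0.3252 -4.2058  2.3023]
0.05 [12.1935  0.0016 49.5235] [-0.6653 -6.2166  1.0122]
0.049 [12.464   0.0021 48.3807] [-0.3073 -5.7587  0.8633]
0.048 [12.7541  0.1168 47.1512] [ 0.1712 -6.2014  0.0236]
0.047 [12.8329 -0.1464 46.3273] [-0.1854 -5.0027  0.6443]
0.046 [12.8116 -0.416  45.732 ] [ 0.5822 -5.9517  1.9676]
0.045 [12.7677 -0.4712 45.5165] [ 1.3197 -2.1644  7.5806]
0.044 [12.7669 -0.5139 45.4669] [ 1.9395 -1.9906 12.4468]
stop
18.8 0.02215101324923551
```

Snap-in is clear: force peaked at 10.4 N, dropped to 0, then met a hard floor at z = 45.5 mm, which is the rest grasp height plus 11 mm as expected. Now I'll unload it, dwell, and slide toward the pin while watching the axial force.

```bash
python3 - <<'E'
from h import *
np.set_printoptions(precision=2,suppress=True)
f0=np.load("f0.npy")
movel(W(.0128,.0452,-.0005),Q,.03); pause(.3); print(tcp()*1e3,loc(read_ft_force()-f0))
def F():
    a=[]
    for _ in range(4): a.append(loc(read_ft_force()-f0)); pause(.01)
    return np.mean(a,0)
x=.0128; hist=[];px=tcp()[0]
while x>-.022:
    x-=.002 if px>.004 else .0005
    movel(W(x,.0452,-.0005),Q,.03); f=F(); t=tcp(); hist.append(f[0])
    print(round(x*1e3,1),t*1e3,f,"step %.2f"%((t[0]-px)*1e3))
    adv=px-t[0]; px=t[0]
    base=np.median(hist[3:8]) if len(hist)>8 else 7
    if f[0]>base+4.5 or f[0]>14 or f[2]>15: print("stop",base);break
print(read_time_s(),read_finger_gap())
E
```

```text
[12.81 -0.64 45.55] [ 0.55 -3.01  7.08]
10.8 [12.71 -0.7  45.53] [ 3.04 -2.82  8.63] step -0.10
8.8 [12.64 -0.73 45.49] [ 5.42 -2.14  9.98] step -0.07
6.8 [12.5  -0.79 45.47] [ 7.26 -1.97 11.07] step -0.15
4.8 [11.88 -1.13 45.48] [ 9.05 -1.99 11.7 ] step -0.61
2.8 [10.18 -1.53 45.46] [ 8.86 -2.17 10.68] step -1.71
0.8 [ 8.76 -1.6  45.48] [10.29 -2.32 10.75] step -1.41
-1.2 [ 7.19 -1.62 45.47] [10.39 -2.43 11.7 ] step -1.57
-3.2 [ 5.4  -1.62 45.45] [10.61 -1.68 11.69] step -1.79
-5.2 [ 3.46 -1.62 45.44] [10.4  -2.47 11.92] step -1.94
-5.7 [ 3.39 -1.64 45.47] [11.15 -2.5  12.26] step -0.08
-6.2 [ 3.14 -1.64 45.44] [11.87 -1.89 12.23] step -0.25
-6.7 [ 2.62 -1.63 45.44] [11.74 -1.89 12.26] step -0.52
-7.2 [ 2.13 -1.67 45.48] [11.55 -1.54 12.02] step -0.49
-7.7 [ 1.65 -1.66 45.46] [11.47 -1.85 11.71] step -0.48
-8.2 [ 1.17 -1.68 45.44] [11.81 -1.73 11.92] step -0.48
-8.7 [ 0.65 -1.65 45.45] [11.67 -1.85 12.54] step -0.52
-9.2 [ 0.17 -1.64 45.43] [11.36 -1.93 12.17] step -0.47
-9.7 [-0.32 -1.68 45.47] [11.49 -1.72 12.2 ] step -0.50
-10.2 [-0.78 -1.67 45.46] [11.67 -1.58 12.08] step -0.46

[... 714 characters left out ...]
62 -1.89 12.38] step -0.53
-17.2 [-7.66 -1.7  45.44] [12.01 -1.82 12.29] step -0.47
-17.7 [-8.16 -1.67 45.44] [12.39 -1.96 12.39] step -0.50
-18.2 [-8.63 -1.7  45.47] [11.31 -2.1  12.63] step -0.47
-18.7 [-9.16 -1.68 45.44] [11.97 -1.77 12.71] step -0.53
-19.2 [-9.59 -1.69 45.44] [11.56 -1.22 12.26] step -0.42
-19.7 [-10.06  -1.72  45.43] [12.06 -1.63 12.9 ] step -0.48
-20.2 [-10.32  -1.7   45.44] [12.27 -1.12 12.99] step -0.26
-20.7 [-10.69  -1.72  45.45] [12.8  -1.76 12.75] step -0.37
-21.2 [-11.06  -1.71  45.44] [12.62 -1.46 12.78] step -0.37
-21.7 [-11.43  -1.72  45.45] [12.43 -1.21 13.36] step -0.37
-22.2 [-11.8   -1.71  45.44] [12.78 -1.26 13.33] step -0.38
31.5333 0.022058873849937325
```

Sliding friction plateaus at about 11.7 N. From TCP x = -10.1 mm the step ratio falls from 0.49 to 0.37, the signature of the pin spring (~0.3 N/mm against ~1 N/mm arm stiffness). I'll continue to its stop; each 0.5 mm step adds at most 0.5 N.

```bash
python3 - <<'E'
from h import *
np.set_printoptions(precision=2,suppress=True)
f0=np.load("f0.npy")
def F():
    a=[]
    for _ in range(4): a.append(loc(read_ft_force()-f0)); pause(.01)
    return np.mean(a,0)
x=-.0222;px=tcp()[0];n=0
while x>-.032:
    x-=.0005
    movel(W(x,.0452,-.0005),Q,.03); f=F(); t=tcp()
    st=(px-t[0])*1e3;px=t[0];print(round(x*1e3,1),t*1e3,f,"step %.2f"%st)
    n=n+1 if st<.15 else 0
    if n>=2 or t[0]<-.0160 or f[0]>17: break
print(read_time_s(),read_finger_gap())
save("top","t5.png");save("side","s5.png");save("wrist","w5.png")
a=cv2.imread("pics/t5.png")[140:215,310:420];b=cv2.imread("pics/w5.png")
cv2.imwrite("pics/c5.png",np.hstack([cv2.resize(a,(440,300),interpolation=3),cv2.resize(cv2.imread("pics/s5.png")[220:350,290:400],(254,300),interpolation=3)]))
E
```

```text
-22.7 [-12.19  -1.72  45.41] [12.9  -1.51 13.22] step 0.39
-23.2 [-12.6   -1.74  45.45] [13.12 -0.8  14.16] step 0.41
-23.7 [-13.01  -1.7   45.44] [13.42 -1.22 13.54] step 0.41
-24.2 [-13.41  -1.73  45.43] [13.65 -1.15 13.57] step 0.40
-24.7 [-13.78  -1.74  45.43] [13.62 -1.29 13.38] step 0.37
-25.2 [-14.22  -1.73  45.43] [13.73 -1.41 13.87] step 0.44
-25.7 [-14.6   -1.73  45.41] [13.46 -0.99 14.08] step 0.39
-26.2 [-14.99  -1.75  45.43] [13.97 -1.21 14.3 ] step 0.39
-26.7 [-15.22  -1.72  45.42] [14.44 -1.52 14.  ] step 0.23
-27.2 [-15.23  -1.74  45.41] [14.65 -1.07 14.6 ] step 0.00
-27.7 [-15.28  -1.73  45.43] [14.95 -0.97 14.91] step 0.05
34.65 0.022115247313699973
```

View pics/c5.png

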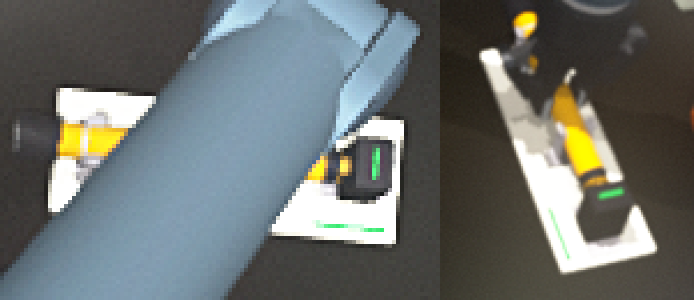

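View pics/w5.png

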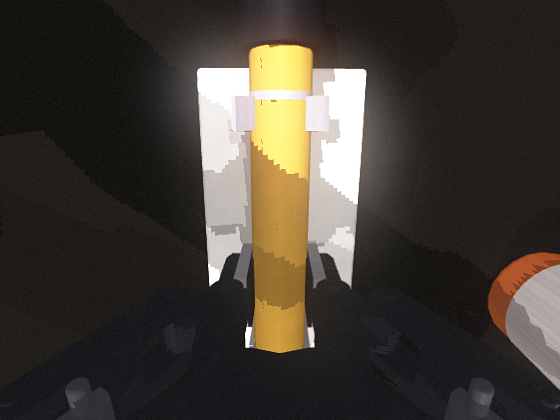

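The hard stop came 5.1 mm after first contact, matching the 5 mm pin travel. The images show the tail against the block and both head and stripe outside clip b. The stripe is still at row 95, so the torch hasn't slipped in the grip. Next I'll unload the arm, release and back off.

```bash
python3 - <<'E'
from h import *
np.set_printoptions(precision=2,suppress=True)
f0=np.load("f0.npy")
movel(W(-.019,.0455,-.0015),Q,.03); pause(.1); print(tcp()*1e3,loc(read_ft_force()-f0))
move_gripper(.06); pause(.1); print(tcp()*1e3,loc(read_ft_force()-f0),read_finger_gap())
t=tcp()
movel(W(t[0],.16,t[1]),Q,.1); pause(.2); print(tcp()*1e3,loc(read_ft_force()-f0))
move_ptp(W(-.02,.26,.14),Q); pause(.3)
save("wrist","w6.png")
move_ptp([.35,.35,.3],quat(np.radians(91))[1]); pause(.2)
print("t",read_time_s())
save("top","t6.png");save("side","s6.png")
for n in("torch_mid","torch_tail"): print(n,[(r["at"],r["confidence"]) for r in tip_of("top",n)])
a=cv2.imread("pics/t6.png")[140:215,300:420];b=cv2.imread("pics/s6.png")[220:350,280:400];w=cv2.imread("pics/w6.png")
cv2.imwrite("pics/c6.png",np.vstack([np.hstack([cv2.resize(a,(480,300),interpolation=2),cv2.resize(b,(277,300),interpolation=2)]),np.pad(cv2.resize(w,(400,300)),((0,0),(0,357),(0,0)))]))
E
```

```text
[-15.07  -1.72  45.5 ] [ 5.15 -3.2   8.46]
[-19.32  -0.88  45.14] [0.41 0.35 1.66] 0.059627520128323355
[-19.26  -0.47 159.29] [ 1.28 -0.11  1.78]
t 40.6667
torch_mid [([204.1, 296.7], 0.79), ([355.9, 179.6], 0.69)]
torch_tail [([391.6, 181.5], 0.78), ([194.6, 316.0], 0.64)]
```

View pics/c6.png

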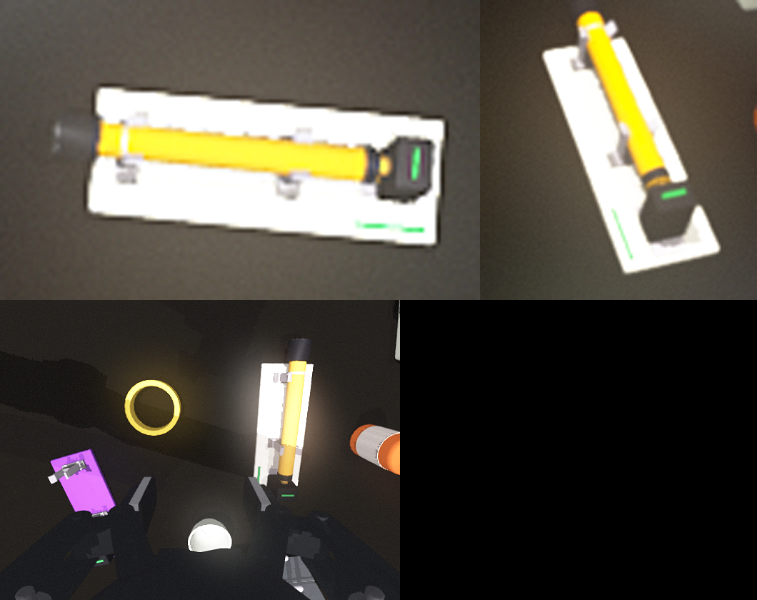

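The final views show the torch in both clips: its band is still at columns 391–394 in the top view, unmoved by the release, and its head is beyond clip b. The bystanders in view are undisturbed. Handing in.

```bash
python3 - <<'E'
from h import *
print(at_z("top",(391.6,181.5),.045)[:2]-O, (at_z("top",(394.3,181.5),.045)[:2]-O)@U)
sign_off(); print(read_time_s())
E
```

```text
[-0.01104632 -0.09926659] -0.10700614968227873
the job is handed in; nothing more can be done
the job is handed in; nothing more can be done
```

The yellow torch is in both clips of the white cradle with its tail pressing the charging pin, and I handed the job in at about 41 s of the 64 s allowed. `sign_off` reports no verdict, so the result rests on the checks below.

- **Snap-in:** I pressed the torch straight down at x ≈ +12 mm. Force peaked at 10.4 N, dropped to about 0, then rose against a hard stop at z = 45.5 mm.
- **Slide:** The axial force levelled off at about 11.7 N, above the stated 6 N, probably because I was also pressing down with about 12 N. The pin spring showed from TCP x = −10.1 mm and the hard stop came 5.1 mm later, matching the 5 mm travel. The push peaked at about 15 N, roughly 3 N of it on the pin.
- **Release:** I backed the push off to about 5 N before opening the gripper. In the top view the tail sits at the same pixels before and after release. It measures −107 mm along the clip axis, about 3 mm short of the −110 mm expected from the TCP, a gap I put down to camera accuracy and the grip estimate.
- **Disagreement:** My camera estimate of the free pin tip (−99 mm) was about 6 mm off where contact was felt (−105 mm). I trusted the contact signal.
- **Not checked directly:** I had no reading of the pin's travel. For the bystanders I only looked at those visible in the last pictures, and they seemed undisturbed.

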